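# Spin the weights of a deadweight tester, then park them at the pointer

## Robot

A 6-joint arm with a two-finger parallel gripper is mounted at the origin on the work surface. World frame = base frame: x ahead of the robot, y to its left, z up, the work surface at z = 0. Lengths are in m, angles in rad, forces in N, time in s.
With the tool pointing down it reaches from about 0.325 to 0.925 m from the base axis. Payload 3.1 kg.
Tool frame: the origin (TCP) lies where the fingers leave the gripper's body, on its centre line; the fingertips stand 73 mm ahead of it and the grasp point (between the pads) lies 54 mm ahead of it; z points along the fingers, y is the line along which they close (so a half turn about z gives the same grasp; the last joint's range is limited). The gripper opens to 85 mm and grips with 20 to 120 N. Pads are 22 mm wide; open, the fingers measure 114 mm over their backs; the gripper's body (76 mm by 85 mm) begins 54 mm behind the grasp point. The pads swing forward as they close: fully open they stand 13 mm farther back than shut.
Start: joints at [-1.364, 0.217, 1.613, -0, 1.311, -0.112], TCP at [0.196, -0.594, 0.304] pointing down, gripper open.
Joint ranges: [-2.75, 2.75], [-0.78, 2.1], [0.31, 2.55], [-1.13, 4.27], [0.13, 2.63], [-2.58, 2.58]. Speed limits (rad/s): [2.79, 2.79, 3.14, 3.14, 3.14, 3.14].

## Interface

Orientations are given as a unit quaternion [w, x, y, z].
In Python, from bench import * gives the robot as it stands.
- The arm moves only by the tool play_rows, never from a script. Its arguments are lists of equal length, an entry for each row: "linear": the shift along the tool's x, y, z in units of 0.25 m (1.0 is 0.25 m), a list of three; "rotation": the turn, a rotation vector about the tool's x, y, z in units of 360 degrees (1.0 is 360 degrees), a list of three; "jaw": the opening, from -1 (shut) to 1 (fully open). In form: {"linear": [[x, y, z], ...], "rotation": [[wx, wy, wz], ...], "jaw": [jaw, ...]}. A call has 1 to 8 rows; each row shifts and turns the commanded pose from where the row before left it, along the tool's axes as they then stand; what a row does not reach is not made up. A row lasts 1/8 s, in which the tool goes at most 62.5 mm and 10.7 degrees, less where a joint would pass 70% of its speed; a pose out of reach is approached as far as the arm can. A call with a number of a shift or a turn outside -1 to 1 is refused whole. A call with a gripper value outside its range is refused whole. The fingers move at their own pace and stop on an object; "newtons" is the grip in N (left out, the last holds). Time passes only in rows, so rows that do not move let the fingers close. It gives the time, the measured TCP pose, the force, the opening and the grip force at its end, in the units of the state.
- sense(): the state, without advancing time (a new reading comes with each control period).
- get_image(name): name is "side" or "top"; returns a dict with "pixels" (480x640x3 uint8, red, green, blue), "fx", "fy", "cx", "cy" (pixels), "k1" (the pictures are not rectified: a ray, as slopes to the right and down, at radius r is drawn at 1 + k1 r^2 times it, then the intrinsics apply), "origin" and "attitude" of the camera in the world. Camera axes: x right, y up, looking along -z (the intrinsics and any distortion apply to the point x, -y, -z); pixel columns grow to the right and rows downward; lengths in m; the calibration is good to about 2 mm. A picture is of the moment at which its call begins. There is no depth.
- sign_off(): hands the job in; it is judged then, once.
Trained networks look in the newest picture that a camera, given by its name, has taken for a name from the list of things; names that differ only in an ending like _2 or _b are one class to them, and where a whole thing is asked for, a point or a joint stands for the part that bears it (a point fixed in the world has none). Each returns a list of dicts, best first, with "score" (0 to 1); they miss things now and then, are a little off and sometimes report something else, mostly with a low value. They report only what shows in the picture. A call takes as long as a camera call.
- boxes_of(target, camera): "rect" ([left, top, right, bottom] in pixels, round what is visible of it).
- trace(target, camera): "mask" (480x640 bool, what is visible of it) and "rect" ([left, top, right, bottom] in pixels, round what is visible of it).
The state is a dict: "time": time; "qpos": joint angles; "qvel": joint speeds; "joint_efforts": joint torques, N m; "position": TCP position; "ee_rot": TCP orientation; "contact_force": force on the tool from outside, world axes, zero at the start; "wrist_torque": the same for the moment, N m; "gripper_width": finger opening in m; "finger_force": force on a finger pad.
Only numpy, scipy, OpenCV 4.12 (cv2) and the standard library are available. Lean on these libraries where they do the work, as an engineer would, in place of code of your own. Each camera call takes 0.05 s, during which the arm holds its last target. There are 200 camera calls.

## Task

Take the revolving handle of the crank on the deadweight tester and turn it counter-clockwise (seen from above) until the weight stack itself runs at 20 turns a minute, and keep the stack between 17 and 23 turns a minute for at least 6 seconds without a break, never spinning it as fast as 30. Then bring the stack to a standstill with its black lug at the tongue of the fixed pointer, let go of the handle and back away. Drive the stack through the crank only: keep the fingers off the precision weights, and leave everything else on the bench where it is.

Things in the scene. Friction and masses are not known exactly. Their poses are not given: they have to be found in the camera images.
- tester: fixed cream housing of a deadweight tester, 380 x 320 mm and 64 mm high, black foot, two dial gauges (84 mm, tops at 208 mm) and small star valves along its far edge. Origin on the bench under the spindle axis, its +x towards the edge with the gauges, its +y towards the pointer
- axis (a point): point on the vertical spindle axis, 120 mm above the bench (fixed); weights and crank both turn about this axis
- spindle (a joint): angle of the weight stack in rad, growing counter-clockwise seen from above, counted over whole turns (20 turns a minute = 2.09 rad/s); at 0 the lug points along the tester's +x, at pi/2 (and whole turns on) it is at the pointer. Bearing drag about 0.006 N m s/rad and 0.005 N m dry friction; the shoe adds to it. Together they keep a stopped stack at rest
- stack (a point): centre of the top face of the upper weight, on the axis, 123.5 mm above the bench; +x towards the lug. The stack: steel disc of 200 mm diameter (85 to 105.5 mm above the bench) with a steel disc of 116 mm diameter on it (up to 123.5 mm). About 6.5 kg, inertia about 0.027 kg m2 (0.7 to 1.4 times that). Do not touch
- lug (a point): point on the top face of the black lug that sticks out of the large disc's rim by 28 mm (16 mm wide, 18 mm high, top flush with the disc); this point is on its middle line, 118 mm from the axis, 10 mm inside its outer end, 105.5 mm above the bench
- pointer (a point): tip of the fixed dark pointer tongue, 16 mm wide with a round end, on a post at the tester's +y side; this point is 118 mm from the axis and 115 mm above the bench; the lug passes under the tip and its point runs 9.5 mm straight below this one
- grip (a point): centre of the crank's black revolving handle: upright cylinder of 30 mm diameter, 65 mm tall (146 to 211 mm above the bench), free to turn on its own pin; this point lies 55 mm from the axis and 184 mm above the bench. It stands on a flat aluminium arm 18 mm wide (top 142.5 mm above the bench) that turns any number of turns; hub top 151.5 mm
- crank (a joint): angle of the crank relative to the weight stack, rad, counter-clockwise (0: handle over the lug's direction). No fixed link: a slip coupling drags the stack with about 0.03 N m per rad/s of speed difference. The stack follows slowly (time constant 0.5 to 1.1 s), always lags the crank (at 2.1 rad/s the crank needs about 3 to 4.1), and is braked when the crank is held still or turned back
- shoe: loose drag shoe, wood block on felt, 40 x 30 x 26 mm, about 45 g (22 to 72 g), caged in a fixed frame at the tester's -y side, across from the pointer; it rides on the large disc 79 mm from the axis and brakes it by dry friction, about 0.02 N m (0.008 to 0.042, differs each time). Leave it in its frame
- gauge_wait: black dial gauge lying on the bench, 100 mm dial; bystander, leave alone
- wrench: steel wrench lying on the bench; bystander, leave alone
- carton: small cardboard carton, 110 x 130 x 45 mm; bystander, leave alone
- jar: amber glass jar, 52 mm diameter, 70 mm tall; bystander, leave alone
- adapter: brass adapter, 28 mm diameter, 30 mm tall, standing on a corner of the tester's housing; bystander, leave alone
- seal: copper seal ring, 32 mm diameter, on another corner of the housing; bystander, leave alone
- driver: screwdriver lying on the bench; bystander, leave alone

How it is judged:
On the way, in this order (a step that is already met when the one before it is completed fails the run):
1. the stack runs counter-clockwise at 17 to 23 turns a minute for 6 s without a break (velocity of joint spindle between 1.78 and 2.41 rad/s), for 6 s.
2. the stack stands still with its lug at the pointer, within 15 mm (horizontal distance between lug and pointer below 0.015 m and velocity of joint spindle between -0.08 and 0.08 rad/s), for 0.5 s.
At the end, for the whole second after the job is handed in: The stack is at rest (under 0.08 rad/s) with the lug's point within 15 mm (about 0.13 rad) of the pointer's tip, seen from above, the handle released, and the shoe and every bystander within 20 mm of where it was (all of step 2 and distance of each of shoe, gauge_wait, wrench, carton, jar, adapter, seal, driver from where it was at the start of the episode below 0.02 m); the robot touches nothing.
It fails at once if the stack reaches 30 turns a minute in either direction (velocity of joint spindle above 3.14 rad/s or velocity of joint spindle below -3.14 rad/s).
It fails at once if the robot touches the weights (contact force between any of the fingers, the arm and spindle_c0 above 1 N or contact force between any of the fingers, the arm and spindle_c1 above 1 N or contact force between any of the fingers, the arm and spindle_c2 above 1 N).
It fails at once if the drag shoe or a bystander is displaced by more than 30 mm (distance of any of shoe, gauge_wait, wrench, carton, jar, adapter, seal, driver from where it was at the start of the episode above 0.03 m).
It also fails if it takes over 70 s, if anything falls off the work surface, if the arm or the gripper's body presses on something with over 40 N, if the wrist force passes 120 N, or if a joint passes its speed limit or range.

## Working session

There is one attempt and no reset: what is moved stays moved. The work goes in short steps, Python scripts to look and compute and a tool call to move; the robot and the scene stay as the last step left them, time stands still between calls to the robot, and variables do not carry over. Pictures are saved under pics/ and viewed, at most 10 in all, crops included, and the job is handed in when it is done.

Besides the shell and the picture viewer there is one more tool, called after "Request:" as name(argument=value, ...), one argument or row to a line, values as JSON. play_rows: Moves the arm, as the interface text tells. Its arguments: {"type":"object","properties":{"linear":{"type":"array","items":{"type":"array","items":{"type":"number"}}},"rotation":{"type":"array","items":{"type":"array","items":{"type":"number"}}},"jaw":{"type":"array","items":{"type":"number"}},"newtons":{"type":"number"}},"required":["linear","rotation","jaw"]}

```bash
mkdir -p pics; cat > h.py <<'E'
from bench import *
import numpy as np, cv2
from scipy.spatial.transform import Rotation as R
def rot(a):
    a=np.array(a)
    return a if a.shape==(3,3) else R.from_quat(np.r_[a[1:],a[0]]).as_matrix()
def ray(im,u,v):
    x=(u-im["cx"])/im["fx"]; y=(v-im["cy"])/im["fy"]; rd=np.hypot(x,y); r=rd
    for _ in range(30): r=rd/(1+im["k1"]*r*r)
    s=r/rd if rd>0 else 1
    return rot(im["attitude"])@np.array([x*s,-y*s,-1.])
def onz(im,u,v,z):
    d=ray(im,u,v); o=np.array(im["origin"]); return o+d*(z-o[2])/d[2]
def proj(im,p):
    c=rot(im["attitude"]).T@(np.array(p)-np.array(im["origin"])); x=c[0]/-c[2]; y=-c[1]/-c[2]; k=1+im["k1"]*(x*x+y*y)
    return np.array([im["fx"]*x*k+im["cx"],im["fy"]*y*k+im["cy"]])
def save(im,n): cv2.imwrite("pics/"+n,im["pixels"][:,:,::-1])
E
python3 - <<'E'
from h import *
for c in("top","side"):
    im=get_image(c); save(im,c+"0.png"); print(c,im["origin"],im["attitude"],im["fx"],im["k1"])
    for t in("tester","stack","lug","grip","pointer","shoe","crank"):
        try: print(t,[(np.round(b["rect"]).tolist(),round(b["score"],2)) for b in boxes_of(t,c)[:2]])
        except Exception as e: print(t,e)
print(sense())
E
```

```text
top [0.51748464 0.04397976 1.06607923] [ 0.71366078  0.03210674 -0.00661337 -0.69972402] 503.88335059892785 -0.02034431039072655
tester [([273.0, 110.0, 460.0, 336.0], 0.84)]
stack [([321.0, 171.0, 422.0, 291.0], 0.78), ([200.0, 219.0, 249.0, 294.0], 0.36)]
lug [([320.0, 176.0, 421.0, 294.0], 0.92)]
grip [([332.0, 224.0, 380.0, 262.0], 0.66)]
pointer [([272.0, 109.0, 460.0, 337.0], 0.84)]
shoe [([403.0, 218.0, 423.0, 248.0], 0.85)]
crank [([336.0, 228.0, 380.0, 261.0], 0.65)]
side [0.27644086 0.8364401  0.805248  ] [-0.14608606 -0.07264652  0.41671021  0.89427845] 447.28850078534794 -0.07617775803836993
tester [([222.0, 168.0, 399.0, 314.0], 0.72), ([318.0, 204.0, 336.0, 208.0], 0.31)]
stack [([269.0, 208.0, 359.0, 262.0], 0.64)]
lug [([273.0, 204.0, 362.0, 264.0], 0.71)]
grip [([312.0, 204.0, 330.0, 239.0], 0.56)]
pointer [([222.0, 170.0, 398.0, 312.0], 0.86), ([264.0, 327.0, 328.0, 370.0], 0.34)]
shoe [([312.0, 203.0, 331.0, 238.0], 0.67)]
crank [([315.0, 206.0, 338.0, 238.0], 0.69), ([352.0, 208.0, 405.0, 217.0], 0.34)]
{'time': 0.8, 'qpos': array([-1.36418934e+00,  2.16836853e-01,  1.61339159e+00, -5.27421497e-06,
        1.31132166e+00, -1.12189356e-01]), 'qvel': array([-0.00074563,  0.002091  ,  0.00021905,  0.00049203, -0.00050303,
        0.00113135]), 'joint_efforts': array([ 5.92454635e-04, -3.96832323e+01, -3.04233599e+01, -4.22753646e-05,
        6.61461218e-04,  1.64515281e-06]), 'position': array([ 0.19591815, -0.59350943,  0.30394387]), 'ee_rot': array([ 2.13750814e-05,  9.87322879e-01,  1.58724704e-01, -1.54184475e-06]), 'contact_force': array([0.29707931, 0.05663954, 0.00204557]), 'wrist_torque': array([ 0.006755  ,  0.01985357, -0.03802471]), 'finger_force': 0.0, 'gripper_width': 0.08547800297854227}
```

```bash
python3 - <<'E'
import cv2
a=cv2.imread("pics/top0.png")
cv2.imwrite("pics/t1.png",cv2.resize(a[90:350,210:500],None,fx=2.3,fy=2.3,interpolation=cv2.INTER_CUBIC))
E
```

```text
(no output)
```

View pics/top0.png

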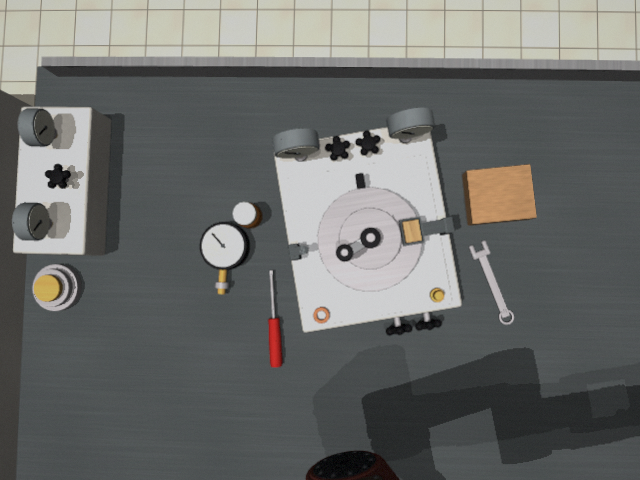

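View pics/t1.png

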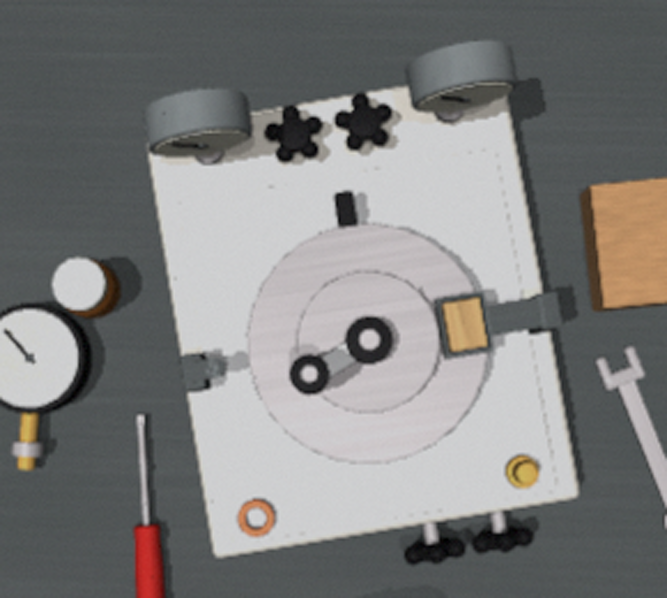

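View pics/side0.png

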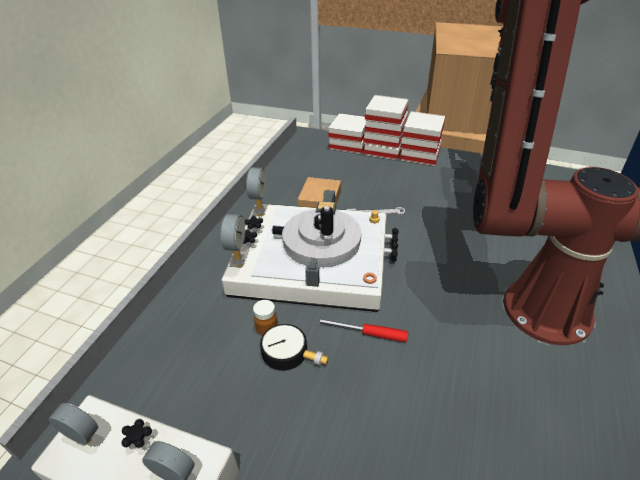

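Top view: the stack is centred at about (370,239), the lug at (360,181), which is already roughly towards tester +x. The handle top is at (344,252), the pointer at (296,252) and the shoe at (412,232). The side view agrees.

```bash
cat >> h.py <<'E'
from scipy.optimize import least_squares
E
python3 - <<'E'
from h import *
im=get_image("top"); s=get_image("side")
g=cv2.cvtColor(im["pixels"],cv2.COLOR_RGB2GRAY)
# disc circle
m=trace("stack","top")[0]["mask"].astype(np.uint8); c=max(cv2.findContours(m,0,cv2.CHAIN_APPROX_NONE)[0],key=cv2.contourArea)[:,0]
P=np.array([onz(im,u,v,.1055)[:2] for u,v in c])
f=least_squares(lambda q:np.hypot(*(P-q[:2]).T)-.1,[.52,0.],loss='soft_l1',f_scale=.002); print("disc centre",f.x)
P2=np.array([onz(im,210+u/2.3,90+v/2.3,.1055)[:2] for u,v in[(247,343),(491,343),(369,223),(369,463)]]);print(P2,P2.mean(0))
print("hub",onz(im,370.4,237.4,.1515),"lug",onz(im,360.5,181,.1055))
print("griptop",onz(im,344.3,252.2,.211),"pointer",onz(im,304,250,.115),onz(im,313,248,.115))
for n,(u,v) in dict(bl=(148,153),fl=(215,556),fr=(578,494),br=(508,95)).items(): print(n,onz(im,210+u/2.3,90+v/2.3,.064)[:2])
# side view: hub/handle check
for p in [(f.x[0],f.x[1],.1515),]: print(proj(s,p))
cv2.imwrite("pics/s1.png",cv2.resize(s["pixels"][160:320,210:410,::-1],None,fx=4,fy=3.75/3.75*3.75,interpolation=cv2.INTER_CUBIC))
E
```

```text
disc centre [0.56969603 0.00733786]
[[ 0.5673383   0.10541685]
 [ 0.57113308 -0.09632914]
 [ 0.66936167  0.00584487]
 [ 0.47025602  0.00257643]] [0.56952227 0.00437725]
hub [0.56990606 0.00623635 0.1515    ] lug [0.68058542 0.02505702 0.1055    ]
griptop [0.54052491 0.05246135 0.211     ] pointer [0.54576904 0.12973713 0.115     ] [0.54988792 0.1127568  0.115     ]
bl [0.73497744 0.19890851]
fl [0.38557112 0.13157884]
fr [ 0.44572398 -0.17779472]
br [ 0.79030415 -0.11501047]
[322.54201497 216.74456267]
```

View pics/s1.png

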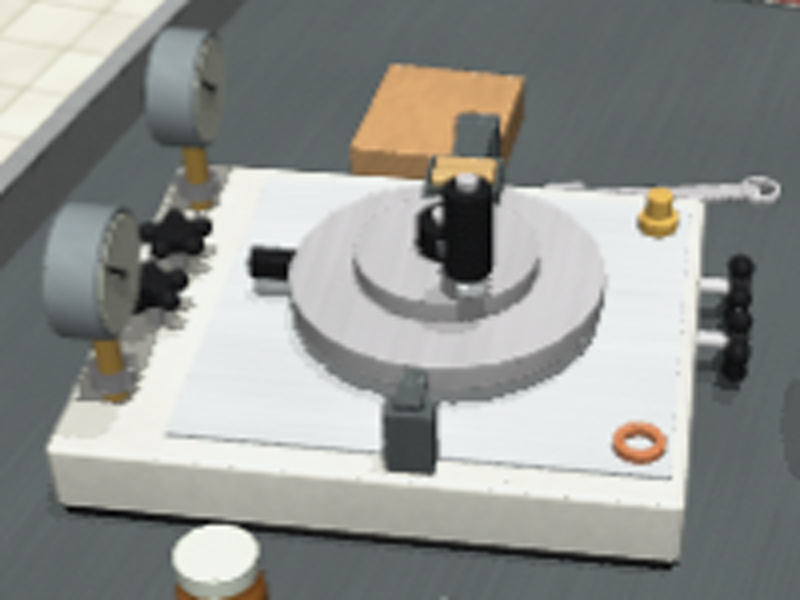

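Request:
play_rows(
  linear=[
    [0,0,0],
    [0,0,0],
    [0.106,-0.199,0],
    [0.106,-0.199,0],
    [0.106,-0.199,0],
    [0.106,-0.199,0],
    [0.106,-0.199,0],
    [0.106,-0.199,0],
  ],
  rotation=[
    [0,0,0.0254],
    [0,0,0.0254],
    [0,0,0],
    [0,0,0],
    [0,0,0],
    [0,0,0],
    [0,0,0],
    [0,0,0],
  ],
  jaw=[1,1,1,1,1,1,1,1],
  newtons=25,
)

```text
time: 1.95
position: [0.3556, -0.2935, 0.3042]
ee_rot: [0.0, 1.0, -0.0, 0.0]
contact_force: [0.3, -0.5, -0.4]
gripper_width: 0.0854
finger_force: 0.0
```

Request:
play_rows(
  linear=[
    [0.106,-0.199,0],
    [0.106,-0.199,0],
    [0.106,-0.199,0],
    [0.106,-0.199,0],
    [0.106,-0.199,0],
    [0.106,-0.199,0],
    [0.106,-0.199,0],
    [0,0,0],
  ],
  rotation=[
    [0,0,0],
    [0,0,0],
    [0,0,0],
    [0,0,0],
    [0,0,0],
    [0,0,0],
    [0,0,0],
    [0,0,0],
  ],
  jaw=[1,1,1,1,1,1,1,1],
)

```text
time: 2.95
position: [0.5417, 0.0563, 0.304]
ee_rot: [-0.0, 1.0, 0.002, 0.0]
contact_force: [-0.2, -0.9, 0.5]
gripper_width: 0.0856
finger_force: 0.0
```

Request:
play_rows(
  linear=[
    [-0.005,0,0.128],
    [0,0,0.128],
    [0,0,0],
    [0,0,0],
  ],
  rotation=[
    [0,0,0],
    [0,0,0],
    [0,0,0],
    [0,0,0],
  ],
  jaw=[1,1,1,1],
)

```text
time: 3.45
position: [0.5399, 0.0524, 0.2411]
ee_rot: [0.0, 1.0, -0.001, 0.001]
contact_force: [-0.3, -0.2, -0.2]
gripper_width: 0.0852
finger_force: 0.0
```

```bash
python3 - <<'E'
from h import *
t=get_image("top"); s=get_image("side"); save(t,"t2.png"); print(sense()["position"])
a=cv2.resize(t["pixels"][100:340,220:480,::-1],(400,370)); b=cv2.resize(s["pixels"][140:330,200:405,::-1],(400,370))
cv2.imwrite("pics/b2.png",np.hstack([a,b]))
E
```

```text
[0.5405388  0.05264522 0.24197676]
```

View pics/b2.png

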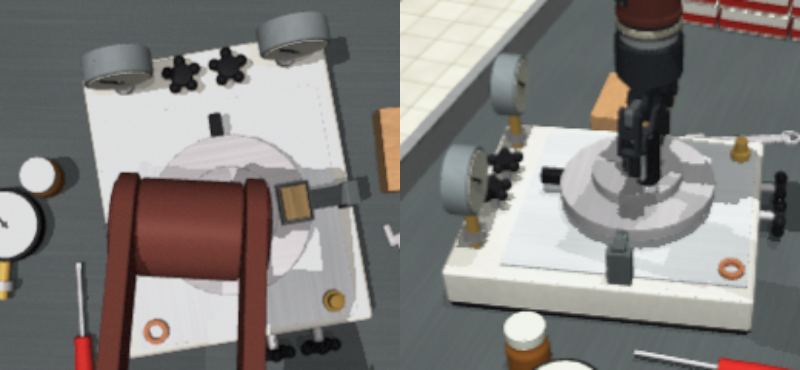

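The fingers straddle the handle and the side camera sees the lug clearly. I'll close now and write the crank planner and lug finder.

Request:
play_rows(
  linear=[
    [0,0,0],
    [0,0,0],
    [0,0,0],
    [0,0,0],
    [0,0,0],
    [0,0,0],
  ],
  rotation=[
    [0,0,0],
    [0,0,0],
    [0,0,0],
    [0,0,0],
    [0,0,0],
    [0,0,0],
  ],
  jaw=[-0.4,-1,-1,-1,-1,-1],
  newtons=25,
)

```text
time: 4.3
position: [0.5395, 0.0533, 0.2403]
ee_rot: [-0.0, 1.0, -0.0, 0.0]
contact_force: [-0.7, 1.0, 4.2]
gripper_width: 0.0293
finger_force: 26.4
```

```bash
cat >> h.py <<'E'
import json,os,sys
C=np.array([.570,.0055]); RR=.055; YAW=np.radians(10.7); ZP=.1055
def cmd0(): return json.load(open("cmd.json"))
def plan(degs):
    """rows for crank steps (deg CCW each); updates the commanded state"""
    s=cmd0(); ph=s["ph"]; p=np.array(s["p"]); rows=[]
    for d in degs:
        ph+=np.radians(d); q=C+RR*np.array([np.cos(ph),np.sin(ph)]); dl=q-p
        r=[round(dl[0]/.25,3),round(-dl[1]/.25,3),0]; rows.append(r); p=p+np.array([r[0],-r[1]])*.25
    json.dump(dict(ph=ph,p=p.tolist(),log=s["log"]+list(degs)),open("cmd.json","w"))
    print("ph %.1f"%np.degrees(ph)); print(json.dumps(rows))
def lug(cam,show=3):
    t=sense()["time"]; im=get_image(cam); g=cv2.GaussianBlur(im["pixels"].max(2),(3,3),0).astype(np.float32)
    A=np.radians(np.arange(0,360,1.)); sc=[]
    def val(r,a,z,off=0):
        w=a+YAW; p=[C[0]+r*np.cos(w)-off*np.sin(w),C[1]+r*np.sin(w)+off*np.cos(w),z]; u=proj(im,p)
        return cv2.getRectSubPix(g,(1,1),(float(u[0]),float(u[1])))[0,0]
    ins=np.array([[val(r,a,.1055,o) for r in(.110,.116,.122) for o in(-.004,0,.004)] for a in A]).mean(1)
    out=np.array([[val(r,a,.1055,o) for r in(.110,.118) for o in(-.016,.016)] for a in A]).mean(1)
    s=out-ins; k=np.argsort(-s); best=[]
    for i in k:
        if all(abs((i-j+180)%360-180)>12 for j in best): best.append(i)
        if len(best)==show: break
    res=[]
    for i in best:
        n=[(i+d)%360 for d in range(-5,6)]; w=np.clip(s[n]-.5*s[i],0,None); a=i+(w*np.arange(-5,6)).sum()/max(w.sum(),1e-6)
        res.append((round(float(a),1),round(float(s[i])),round(float(ins[i]))))
    print("t %.2f %s lug deg (tester frame),score,dark:"%(t,cam),res); return t,res,im
E
python3 - <<'E'
from h import *
p=sense()["position"][:2]; print(sense()["gripper_width"],p,p-C,np.hypot(*(p-C)))
lug("side"); lug("top")
# lug geometry check
E
```

```text
0.029319675257419457 [0.53954938 0.05331733] [-0.03045062  0.04781733] 0.05668983731480259
t 4.30 side lug deg (tester frame),score,dark: [(3.1, 87, 36), (290.7, 59, 70), (166.0, 38, 156)]
t 4.35 top lug deg (tester frame),score,dark: [(359.4, 160, 45), (177.6, 90, 77), (271.0, 88, 66)]
```

```bash
python3 - <<'E'
from h import *
json.dump(dict(ph=np.radians(122.6),p=[.5392,.0533],log=[]),open("cmd.json","w"))
plan([4,8,12,16,20,24,24,24])
E
```

```text
ph 254.6
[[-0.008, 0.015, 0], [-0.023, 0.02, 0], [-0.029, 0.035, 0], [-0.027, 0.055, 0], [-0.01, 0.076, 0], [0.023, 0.089, 0], [0.058, 0.071, 0], [0.081, 0.042, 0]]
```

Request:
play_rows(
  linear=[
    [-0.008,0.015,0],
    [-0.023,0.02,0],
    [-0.029,0.035,0],
    [-0.027,0.055,0],
    [-0.01,0.076,0],
    [0.023,0.089,0],
    [0.058,0.071,0],
    [0.081,0.042,0],
  ],
  rotation=[
    [0,0,0],
    [0,0,0],
    [0,0,0],
    [0,0,0],
    [0,0,0],
    [0,0,0],
    [0,0,0],
    [0,0,0],
  ],
  jaw=[-1,-1,-1,-1,-1,-1,-1,-1],
)

```text
time: 5.4
position: [0.5569, -0.0468, 0.2402]
ee_rot: [-0.003, 1.0, -0.001, 0.001]
contact_force: [2.1, 14.3, 3.6]
gripper_width: 0.0289
finger_force: 26.8
```

```bash
python3 - <<'E'
from h import *
s=sense();p=s["position"][:2]; print(p,cmd0()["p"],np.hypot(*(p-C)),np.degrees(np.arctan2(*(p-C)[::-1])),s["contact_force"],s["gripper_width"])
lug("side")
plan([22]+[24]*7)
E
```

```text
[ 0.55685298 -0.04681748] [0.55545, -0.04745] 0.05394406764384329 -104.10594921780849 [ 2.06721289 14.33573894  3.62350336] 0.028889872749623593
t 5.40 side lug deg (tester frame),score,dark: [(16.7, 83, 38), (270.9, 42, 55), (204.9, 36, 154)]
ph 444.6
[[0.083, 0.007, 0], [0.087, -0.029, 0], [0.068, -0.062, 0], [0.036, -0.084, 0], [-0.001, -0.092, 0], [-0.038, -0.083, 0], [-0.069, -0.06, 0], [-0.087, -0.028, 0]]
```

Request:
play_rows(
  linear=[
    [0.083,0.007,0],
    [0.087,-0.029,0],
    [0.068,-0.062,0],
    [0.036,-0.084,0],
    [-0.001,-0.092,0],
    [-0.038,-0.083,0],
    [-0.069,-0.06,0],
    [-0.087,-0.028,0],
  ],
  rotation=[
    [0,0,0],
    [0,0,0],
    [0,0,0],
    [0,0,0],
    [0,0,0],
    [0,0,0],
    [0,0,0],
    [0,0,0],
  ],
  jaw=[-1,-1,-1,-1,-1,-1,-1,-1],
)

```text
time: 6.45
position: [0.5758, 0.0621, 0.2403]
ee_rot: [-0.001, 1.0, 0.0, 0.002]
contact_force: [1.2, 0.9, 4.1]
gripper_width: 0.0292
finger_force: 26.8
```

```bash
python3 - <<'E'
from h import *
s=sense();p=s["position"][:2]; print(p,cmd0()["p"],np.hypot(*(p-C)),np.degrees(np.arctan2(*(p-C)[::-1])),s["contact_force"],s["gripper_width"])
lug("side")
plan([24]*8)
E
```

```text
[0.57581848 0.06208911] [0.5752000000000002, 0.0603] 0.056887455691097856 84.12949109910275 [1.22375696 0.88406327 4.07462683] 0.029229032576683384
t 6.45 side lug deg (tester frame),score,dark: [(311.3, 92, 39), (67.2, 87, 27), (260.9, 68, 88)]
ph 636.6
[[-0.091, 0.011, 0], [-0.079, 0.046, 0], [-0.053, 0.075, 0], [-0.018, 0.09, 0], [0.02, 0.089, 0], [0.055, 0.073, 0], [0.079, 0.045, 0], [0.091, 0.009, 0]]
```

```bash
sed -i 's/^C=np.array(\[.570,.0055\])/C=np.array([.5697,.0073])/' h.py; python3 - <<'E'
from h import *
s=cmd0(); s["ph"]-=np.radians(192); s["log"]=s["log"][:-8]; s["p"]=[.5752,.0603]; json.dump(s,open("cmd.json","w"))
plan([24]*8)
E
```

```text
ph 636.6
[[-0.092, 0.003, 0], [-0.079, 0.047, 0], [-0.053, 0.075, 0], [-0.018, 0.089, 0], [0.02, 0.09, 0], [0.055, 0.073, 0], [0.079, 0.045, 0], [0.091, 0.009, 0]]
```

Request:
play_rows(
  linear=[
    [-0.092,0.003,0],
    [-0.079,0.047,0],
    [-0.053,0.075,0],
    [-0.018,0.089,0],
    [0.02,0.09,0],
    [0.055,0.073,0],
    [0.079,0.045,0],
    [0.091,0.009,0],
  ],
  rotation=[
    [0,0,0],
    [0,0,0],
    [0,0,0],
    [0,0,0],
    [0,0,0],
    [0,0,0],
    [0,0,0],
    [0,0,0],
  ],
  jaw=[-1,-1,-1,-1,-1,-1,-1,-1],
)

```text
time: 7.5
position: [0.5767, -0.0477, 0.2401]
ee_rot: [-0.002, 1.0, -0.001, -0.001]
contact_force: [-2.5, 9.8, 7.3]
gripper_width: 0.0292
finger_force: 27.4
```

```bash
python3 - <<'E'
from h import *
s=sense();p=s["position"][:2]; print(p,cmd0()["p"],np.hypot(*(p-C)),np.degrees(np.arctan2(*(p-C)[::-1])),s["contact_force"],s["gripper_width"])
_,_,im=lug("side"); save(im,"s3.png")
plan([24]*8)
E
```

```text
[ 0.57668247 -0.04768835] [0.5759500000000002, -0.047450000000000006] 0.0554298958434178 -82.76325717274204 [-2.5215201   9.81518459  7.29433443] 0.029223031023703615
t 7.50 side lug deg (tester frame),score,dark: [(130.3, 99, 27), (274.4, 64, 31), (212.4, 40, 153)]
ph 828.6
[[0.087, -0.03, 0], [0.067, -0.062, 0], [0.037, -0.084, 0], [-0.001, -0.091, 0], [-0.038, -0.083, 0], [-0.069, -0.061, 0], [-0.087, -0.027, 0], [-0.091, 0.01, 0]]
```

```bash
cat >> h.py <<'E'
def redo(degs,n=8):
    s=cmd0(); s["ph"]-=np.radians(sum(s["log"][-n:])); s["log"]=s["log"][:-n]; s["p"]=s.get("prev",s["p"]); json.dump(s,open("cmd.json","w")); plan(degs)
E
python3 - <<'E'
from h import *
s=cmd0(); s["prev"]=[.57595,-.04745]; json.dump(s,open("cmd.json","w")); redo([27,30,32,32,32,32,32,32])
E
```

```text
ph 885.6
[[0.097, -0.036, 0], [0.075, -0.085, 0], [0.022, -0.119, 0], [-0.045, -0.113, 0], [-0.097, -0.072, 0], [-0.121, -0.01, 0], [-0.108, 0.057, 0], [-0.061, 0.104, 0]]
```

Request:
play_rows(
  linear=[
    [0.097,-0.036,0],
    [0.075,-0.085,0],
    [0.022,-0.119,0],
    [-0.045,-0.113,0],
    [-0.097,-0.072,0],
    [-0.121,-0.01,0],
    [-0.108,0.057,0],
    [-0.061,0.104,0],
  ],
  rotation=[
    [0,0,0],
    [0,0,0],
    [0,0,0],
    [0,0,0],
    [0,0,0],
    [0,0,0],
    [0,0,0],
    [0,0,0],
  ],
  jaw=[-1,-1,-1,-1,-1,-1,-1,-1],
)

```text
time: 8.55
position: [0.5163, 0.0209, 0.2403]
ee_rot: [-0.0, 1.0, 0.001, 0.0]
contact_force: [8.7, -0.9, -1.8]
gripper_width: 0.0296
finger_force: 26.7
```

```bash
python3 - <<'E'
from h import *
s=sense();p=s["position"][:2]; print(p,cmd0()["p"],np.hypot(*(p-C)),np.degrees(np.arctan2(*(p-C)[::-1])),s["contact_force"],s["gripper_width"])
_,_,im=lug("side"); save(im,"s4.png")
plan([32]*8)
E
```

```text
[0.51626628 0.02089168] [0.51645, 0.02105000000000001] 0.05513524954127782 165.72859905988764 [ 8.74405791 -0.92028654 -1.773001  ] 0.02961764514339969
t 8.55 side lug deg (tester frame),score,dark: [(233.5, 72, 58), (265.0, 51, 30), (177.6, 39, 155)]
ph 1141.6
[[0.003, 0.122, 0], [0.067, 0.101, 0], [0.111, 0.05, 0], [0.12, -0.016, 0], [0.094, -0.078, 0], [0.038, -0.115, 0], [-0.029, -0.118, 0], [-0.086, -0.085, 0]]
```

```bash
cat >> h.py <<'E'
def sim(q,calls,dt=.005):
    """calls: list of (degs, hold s after). returns angle,speed at the end of each call's rows, plus full trace"""
    J,Tf,k=q; w=0;a=0;out=[];tr=[]
    for degs,h in calls:
        for d,T in [(d,.125) for d in degs]+[(0,h)]:
            if d==0 and T==h: out.append((np.degrees(a),w))
            wc=np.radians(d)/T if T else 0
            for _ in range(round(T/dt)):
                tau=k*(wc-w)-.006*w
                if abs(w)<1e-3 and abs(tau)<=Tf: w=0
                else:
                    wn=w+dt*(tau-Tf*np.sign(w if abs(w)>1e-3 else tau))/J
                    w=0 if w*wn<0 else wn
                a+=w*dt; tr.append(w)
    return np.array(out),np.array(tr)
def fit(calls,meas):
    m=np.array(meas); ok=~np.isnan(m)
    f=least_squares(lambda q:np.r_[(sim(q,calls[:len(m)])[0][ok,0]-m[ok])/3,(q[0]-.027)/.007,(q[1]-.03)/.015,(q[2]-.03)/.003],[.027,.03,.03],diff_step=.01,x_scale=[.01,.01,.01])
    print("fit J Tf k",f.x.round(4),"pred",sim(f.x,calls[:len(m)])[0].round(2).tolist()); return f.x
E
cat > calls.py <<'E'
calls=[([4,8,12,16,20,24,24,24],.05),([22]+[24]*7,.05),([24]*8,.05),([27,30]+[32]*6,.05)]
meas=[15,67,130,233]
E
python3 - <<'E'
from h import *
from calls import *
fit(calls,meas); fit(calls,[15,67,130])
p=fit(calls,meas)
for d in (28,30,32): print(d,sim(p,calls+[([d]*8,.05)]*4)[0][-4:].round(2).tolist())
E
```

```text
fit J Tf k [0.0256 0.049  0.0292] pred [[11.4, 0.68], [65.33, 1.16], [135.68, 1.29], [230.19, 1.97]]
fit J Tf k [0.0209 0.0519 0.0288] pred [[11.83, 0.71], [65.11, 1.13], [131.59, 1.22]]
fit J Tf k [0.0256 0.049  0.0292] pred [[11.4, 0.68], [65.33, 1.16], [135.68, 1.29], [230.19, 1.97]]
28 [[338.25, 1.82], [441.68, 1.79], [544.02, 1.78], [646.11, 1.78]]
30 [[344.34, 2.0], [459.36, 2.0], [574.58, 2.01], [689.84, 2.01]]
32 [[350.44, 2.17], [477.04, 2.22], [605.13, 2.23], [733.57, 2.23]]
```

View pics/s4.png

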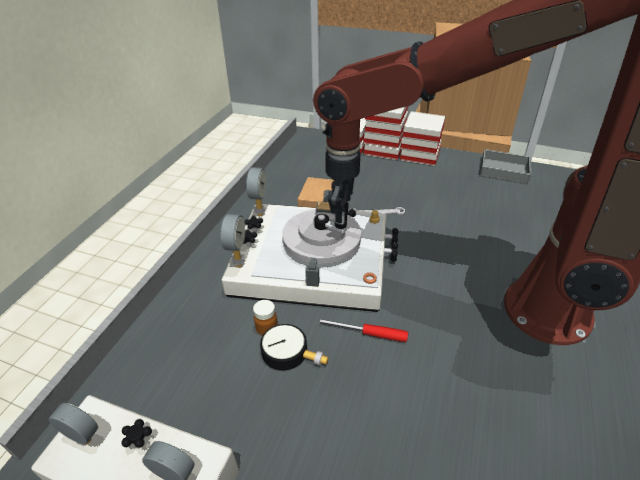

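```bash
python3 - <<'E'
from h import *
s=cmd0(); s["prev"]=[.51645,.02105]; json.dump(s,open("cmd.json","w")); redo([31]*8)
E
```

```text
ph 1133.6
[[0.002, 0.118, 0], [0.063, 0.099, 0], [0.105, 0.054, 0], [0.117, -0.009, 0], [0.096, -0.067, 0], [0.048, -0.108, 0], [-0.015, -0.117, 0], [-0.072, -0.092, 0]]
```

Request:
play_rows(
  linear=[
    [0.002,0.118,0],
    [0.063,0.099,0],
    [0.105,0.054,0],
    [0.117,-0.009,0],
    [0.096,-0.067,0],
    [0.048,-0.108,0],
    [-0.015,-0.117,0],
    [-0.072,-0.092,0],
  ],
  rotation=[
    [0,0,0],
    [0,0,0],
    [0,0,0],
    [0,0,0],
    [0,0,0],
    [0,0,0],
    [0,0,0],
    [0,0,0],
  ],
  jaw=[-1,-1,-1,-1,-1,-1,-1,-1],
)

```text
time: 9.6
position: [0.6041, 0.0512, 0.2402]
ee_rot: [0.001, 1.0, -0.0, 0.001]
contact_force: [-1.7, -5.6, 7.1]
gripper_width: 0.0291
finger_force: 27.4
```

```bash
cat >> calls.py <<'E'
calls+=[([31]*8,.05)]
E
python3 - <<'E'
from h import *
from calls import *
s=sense();p=s["position"][:2]; print(p,cmd0()["p"],s["contact_force"],s["gripper_width"])
_,r,im=lug("top"); save(im,"t5.png")
for m in([r[0][0]],[r[0][0]+360]): 
  for b in (233,np.nan): fit(calls,[15,67,130,b]+m)
plan([31]*8)
E
```

```text
[0.60414604 0.05116612] [0.6024499999999999, 0.051550000000000006] [-1.744701   -5.60887167  7.13172761] 0.02905110515430762
t 9.60 top lug deg (tester frame),score,dark: [(271.0, 94, 71), (88.9, 78, 94), (60.6, 59, 55)]
fit J Tf k [0.0019 0.0441 0.0203] pred [[19.87, 0.91], [67.61, 0.91], [116.89, 0.91], [206.88, 1.77], [297.9, 1.66]]
fit J Tf k [0.003  0.0175 0.0096] pred [[16.84, 0.85], [65.14, 0.93], [115.54, 0.93], [193.59, 1.61], [279.3, 1.53]]
fit J Tf k [ 0.1076 -0.0808  0.    ] pred [[21.23, 0.73], [87.31, 1.46], [195.74, 2.14], [344.09, 2.78], [530.1, 3.39]]
fit J Tf k [ 0.0675 -0.0594  0.    ] pred [[24.61, 0.84], [100.09, 1.65], [221.94, 2.39], [386.05, 3.06], [588.63, 3.67]]
ph 1381.6
[[-0.11, -0.042, 0], [-0.116, 0.021, 0], [-0.089, 0.077, 0], [-0.036, 0.112, 0], [0.027, 0.114, 0], [0.082, 0.085, 0], [0.113, 0.03, 0], [0.113, -0.033, 0]]
```

```bash
python3 - <<'E'
import cv2
a=cv2.imread("pics/t5.png");cv2.imwrite("pics/t5c.png",cv2.resize(a[100:350,220:480],None,fx=2,fy=2))
E
```

```text
(no output)
```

View pics/t5c.png

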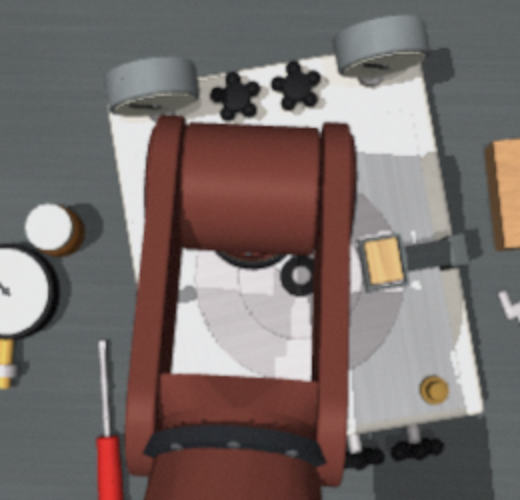

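Request:
play_rows(
  linear=[
    [-0.11,-0.042,0],
    [-0.116,0.021,0],
    [-0.089,0.077,0],
    [-0.036,0.112,0],
    [0.027,0.114,0],
    [0.082,0.085,0],
    [0.113,0.03,0],
    [0.113,-0.033,0],
  ],
  rotation=[
    [0,0,0],
    [0,0,0],
    [0,0,0],
    [0,0,0],
    [0,0,0],
    [0,0,0],
    [0,0,0],
    [0,0,0],
  ],
  jaw=[-1,-1,-1,-1,-1,-1,-1,-1],
)

```text
time: 10.65
position: [0.599, -0.04, 0.2401]
ee_rot: [-0.001, 1.0, -0.002, -0.002]
contact_force: [-6.9, 9.1, 10.7]
gripper_width: 0.0294
finger_force: 27.9
```

```bash
cat >> calls.py <<'E'
calls+=[([31]*8,.05)]
E
python3 - <<'E'
from h import *
from calls import *
s=sense();p=s["position"][:2]; print(p,cmd0()["p"],s["contact_force"],s["gripper_width"])
_,r,im=lug("side"); save(im,"s6.png")
n=np.nan
for b in (233,n): print(b);fit(calls,[15,67,130,b,n,r[0][0]+360])
plan([31]*8)
E
```

```text
[ 0.59903689 -0.04004703] [0.5984499999999999, -0.039449999999999985] [-6.86385768  9.14590057 10.67355222] 0.02943672496485556
t 10.65 side lug deg (tester frame),score,dark: [(135.1, 100, 29), (285.2, 83, 28), (260.5, 56, 77)]
233
fit J Tf k [0.041  0.038  0.0283] pred [[10.59, 0.6], [62.49, 1.16], [137.61, 1.4], [236.48, 1.98], [359.6, 2.2], [491.35, 2.29]]
nan
fit J Tf k [0.0389 0.039  0.0284] pred [[10.83, 0.61], [63.54, 1.17], [138.96, 1.4], [238.09, 1.99], [361.33, 2.2], [492.63, 2.28]]
ph 1629.6
[[0.08, -0.086, 0], [0.025, -0.115, 0], [-0.039, -0.111, 0], [-0.09, -0.075, 0], [-0.116, -0.019, 0], [-0.109, 0.045, 0], [-0.071, 0.094, 0], [-0.012, 0.117, 0]]
```

```bash
cat >> calls.py <<'E'
n=float('nan'); meas=[15,67,130,233,n,495]
calls+=[([29]*8,0.),([29]*8,.05)]
E
python3 - <<'E'
from h import *
s=cmd0(); s["prev"]=[.59845,-.03945]; json.dump(s,open("cmd.json","w")); redo([29]*8); plan([29]*8)
E
```

```text
ph 1613.6
[[0.077, -0.079, 0], [0.028, -0.106, 0], [-0.027, -0.107, 0], [-0.075, -0.081, 0], [-0.105, -0.034, 0], [-0.108, 0.022, 0], [-0.084, 0.071, 0], [-0.04, 0.102, 0]]
ph 1845.6
[[0.016, 0.11, 0], [0.066, 0.087, 0], [0.101, 0.045, 0], [0.11, -0.01, 0], [0.091, -0.062, 0], [0.05, -0.098, 0], [-0.004, -0.11, 0], [-0.057, -0.094, 0]]
```

Request:
play_rows(
  linear=[
    [0.077,-0.079,0],
    [0.028,-0.106,0],
    [-0.027,-0.107,0],
    [-0.075,-0.081,0],
    [-0.105,-0.034,0],
    [-0.108,0.022,0],
    [-0.084,0.071,0],
    [-0.04,0.102,0],
  ],
  rotation=[
    [0,0,0],
    [0,0,0],
    [0,0,0],
    [0,0,0],
    [0,0,0],
    [0,0,0],
    [0,0,0],
    [0,0,0],
  ],
  jaw=[-1,-1,-1,-1,-1,-1,-1,-1],
)

```text
time: 11.7
position: [0.515, 0.0131, 0.2403]
ee_rot: [0.0, 1.0, 0.0, 0.0]
contact_force: [8.9, -0.0, -2.1]
gripper_width: 0.0297
finger_force: 26.9
```

Request:
play_rows(
  linear=[
    [0.016,0.11,0],
    [0.066,0.087,0],
    [0.101,0.045,0],
    [0.11,-0.01,0],
    [0.091,-0.062,0],
    [0.05,-0.098,0],
    [-0.004,-0.11,0],
    [-0.057,-0.094,0],
  ],
  rotation=[
    [0,0,0],
    [0,0,0],
    [0,0,0],
    [0,0,0],
    [0,0,0],
    [0,0,0],
    [0,0,0],
    [0,0,0],
  ],
  jaw=[-1,-1,-1,-1,-1,-1,-1,-1],
)

```text
time: 12.7
position: [0.6096, 0.0462, 0.2402]
ee_rot: [0.001, 1.0, -0.0, 0.001]
contact_force: [-3.4, -4.4, 6.2]
gripper_width: 0.0293
finger_force: 27.5
```

```bash
python3 - <<'E'
from h import *
from calls import *
s=sense();p=s["position"][:2]; print(p,cmd0()["p"],s["contact_force"],s["gripper_width"])
_,r,im=lug("side"); save(im,"s7.png")
P=fit(calls,meas+[n,r[0][0]+720])
for d in (28,29,30): print(d,sim(P,calls+[([d]*8,0.),([d]*8,.05)]*2)[0][-4:].round(2).tolist())
E
```

```text
[0.60963261 0.04616133] [0.6081999999999999, 0.04655000000000001] [-3.40363936 -4.4253863   6.22752899] 0.029296789040223252
t 12.70 side lug deg (tester frame),score,dark: [(41.1, 89, 28), (260.7, 74, 89), (303.8, 69, 21)]
fit J Tf k [0.0453 0.0332 0.0271] pred [[10.34, 0.57], [61.21, 1.14], [136.69, 1.42], [236.19, 1.98], [360.17, 2.22], [494.21, 2.33], [629.07, 2.26], [759.57, 2.29]]
28 [[890.77, 2.18], [1016.17, 2.19], [1143.29, 2.14], [1266.86, 2.17]]
29 [[892.68, 2.24], [1022.4, 2.28], [1155.12, 2.24], [1284.67, 2.28]]
30 [[894.59, 2.3], [1028.64, 2.37], [1166.95, 2.34], [1302.47, 2.38]]
```

```bash
cat >> calls.py <<'E'
meas+=[n,761]
calls+=[([27.5]*8,0.),([27.5]*8,.05)]
E
python3 - <<'E'
from h import *
plan([27.5]*8); plan([27.5]*8)
E
```

```text
ph 2065.6
[[-0.09, -0.053, 0], [-0.104, -0.006, 0], [-0.096, 0.043, 0], [-0.064, 0.082, 0], [-0.02, 0.103, 0], [0.031, 0.1, 0], [0.073, 0.075, 0], [0.099, 0.032, 0]]
ph 2285.6
[[0.103, -0.017, 0], [0.084, -0.062, 0], [0.045, -0.095, 0], [-0.003, -0.104, 0], [-0.051, -0.091, 0], [-0.088, -0.058, 0], [-0.104, -0.01, 0], [-0.097, 0.039, 0]]
```

Request:
play_rows(
  linear=[
    [-0.09,-0.053,0],
    [-0.104,-0.006,0],
    [-0.096,0.043,0],
    [-0.064,0.082,0],
    [-0.02,0.103,0],
    [0.031,0.1,0],
    [0.073,0.075,0],
    [0.099,0.032,0],
  ],
  rotation=[
    [0,0,0],
    [0,0,0],
    [0,0,0],
    [0,0,0],
    [0,0,0],
    [0,0,0],
    [0,0,0],
    [0,0,0],
  ],
  jaw=[-1,-1,-1,-1,-1,-1,-1,-1],
)

```text
time: 13.75
position: [0.5656, -0.0478, 0.2401]
ee_rot: [-0.001, 1.0, -0.001, -0.0]
contact_force: [0.0, 9.8, 5.9]
gripper_width: 0.0295
finger_force: 27.6
```

Request:
play_rows(
  linear=[
    [0.103,-0.017,0],
    [0.084,-0.062,0],
    [0.045,-0.095,0],
    [-0.003,-0.104,0],
    [-0.051,-0.091,0],
    [-0.088,-0.058,0],
    [-0.104,-0.01,0],
    [-0.097,0.039,0],
  ],
  rotation=[
    [0,0,0],
    [0,0,0],
    [0,0,0],
    [0,0,0],
    [0,0,0],
    [0,0,0],
    [0,0,0],
    [0,0,0],
  ],
  jaw=[-1,-1,-1,-1,-1,-1,-1,-1],
)

```text
time: 14.75
position: [0.537, 0.0522, 0.2402]
ee_rot: [0.001, 1.0, 0.001, 0.001]
contact_force: [5.5, -7.2, 3.4]
gripper_width: 0.0292
finger_force: 27.3
```

```bash
python3 - <<'E'
from h import *
from calls import *
s=sense();p=s["position"][:2]; print(p,cmd0()["p"],s["contact_force"],s["gripper_width"])
_,r,im=lug("side",4); save(im,"s8.png")
print("pred 1005-1010 =285..290")
plan([27.5]*8); plan([27.5]*8)
E
```

```text
[0.53700918 0.05216114] [0.5376999999999998, 0.052050000000000006] [ 5.48329044 -7.21551976  3.41423658] 0.02916778894571667
t 14.75 side lug deg (tester frame),score,dark: [(288.6, 57, 69), (167.2, 39, 156), (248.9, 37, 113), (264.6, 34, 35)]
pred 1005-1010 =285..290
ph 2505.6
[[-0.068, 0.079, 0], [-0.024, 0.102, 0], [0.026, 0.102, 0], [0.07, 0.078, 0], [0.098, 0.036, 0], [0.103, -0.012, 0], [0.087, -0.059, 0], [0.049, -0.092, 0]]
ph 2725.6
[[0.001, -0.105, 0], [-0.047, -0.093, 0], [-0.085, -0.061, 0], [-0.103, -0.015, 0], [-0.099, 0.035, 0], [-0.072, 0.076, 0], [-0.028, 0.101, 0], [0.022, 0.102, 0]]
```

Request:
play_rows(
  linear=[
    [-0.068,0.079,0],
    [-0.024,0.102,0],
    [0.026,0.102,0],
    [0.07,0.078,0],
    [0.098,0.036,0],
    [0.103,-0.012,0],
    [0.087,-0.059,0],
    [0.049,-0.092,0],
  ],
  rotation=[
    [0,0,0],
    [0,0,0],
    [0,0,0],
    [0,0,0],
    [0,0,0],
    [0,0,0],
    [0,0,0],
    [0,0,0],
  ],
  jaw=[-1,-1,-1,-1,-1,-1,-1,-1],
)

```text
time: 15.8
position: [0.6234, -0.0071, 0.2402]
ee_rot: [0.001, 1.0, -0.001, -0.001]
contact_force: [-3.4, -0.0, 8.5]
gripper_width: 0.0294
finger_force: 27.6
```

```bash
cat >> calls.py <<'E'
meas+=[n,n]
calls+=[([27.5]*8,0.05)]
E
python3 - <<'E'
from h import *
from calls import *
_,r,im=lug("side",4); save(im,"s9.png")
P=fit(calls,meas+[min([x[0] for x in r[:3]],key=lambda a:abs(a-50))+1080])
E
```

```text
t 15.80 side lug deg (tester frame),score,dark: [(36.1, 81, 36), (311.1, 58, 51), (261.7, 44, 77), (328.9, 39, 155)]
fit J Tf k [0.0421 0.0389 0.0291] pred [[10.66, 0.6], [62.89, 1.16], [138.52, 1.41], [238.06, 2.0], [361.97, 2.21], [494.61, 2.31], [626.59, 2.21], [753.98, 2.23], [879.82, 2.08], [999.01, 2.08], [1118.68, 2.02]]
```

```bash
cat >> calls.py <<'E'
meas+=[1116]
calls+=[([28.5]*8,0.),([28.5]*8,.05)]
E
python3 - <<'E'
from h import *
from calls import *
P=fit(calls,meas); t=sim(P,calls)[1]; print(t[-420:-10].min(),t.max(), sim(P,calls)[0][-2:])
s=cmd0(); print(np.degrees(s["ph"]),s["p"])
# drop the second planned call which was not played
C0=[0.5377+.25*sum([-.068,-.024,.026,.07,.098,.103,.087,.049]),0.05205-.25*sum([.079,.102,.102,.078,.036,-.012,-.059,-.092])]; print(C0)
s["prev"]=C0; json.dump(s,open("cmd.json","w")); redo([28.5]*8); plan([28.5]*8)
E
```

```text
fit J Tf k [0.0421 0.0389 0.0291] pred [[10.67, 0.6], [62.9, 1.16], [138.53, 1.41], [238.07, 2.0], [361.97, 2.21], [494.61, 2.31], [626.57, 2.21], [753.95, 2.23], [879.77, 2.08], [998.94, 2.08], [1118.6, 2.02]]
1.8907683670516193 2.3051195694820947 [[1238.04678667    2.05988371]
 [1358.46984058    2.13321178]]
2725.599999999993 [0.5201999999999996, -0.016449999999999975]
[0.6229499999999999, -0.006449999999999997]
ph 2733.6
[[0.0, -0.109, 0], [-0.051, -0.095, 0], [-0.091, -0.059, 0], [-0.108, -0.009, 0], [-0.099, 0.044, 0], [-0.066, 0.086, 0], [-0.017, 0.107, 0], [0.036, 0.102, 0]]
ph 2961.6
[[0.08, 0.072, 0], [0.105, 0.026, 0], [0.105, -0.028, 0], [0.079, -0.074, 0], [0.033, -0.103, 0], [-0.019, -0.107, 0], [-0.068, -0.084, 0], [-0.1, -0.042, 0]]
```

Request:
play_rows(
  linear=[
    [0.0,-0.109,0],
    [-0.051,-0.095,0],
    [-0.091,-0.059,0],
    [-0.108,-0.009,0],
    [-0.099,0.044,0],
    [-0.066,0.086,0],
    [-0.017,0.107,0],
    [0.036,0.102,0],
  ],
  rotation=[
    [0,0,0],
    [0,0,0],
    [0,0,0],
    [0,0,0],
    [0,0,0],
    [0,0,0],
    [0,0,0],
    [0,0,0],
  ],
  jaw=[-1,-1,-1,-1,-1,-1,-1,-1],
)

```text
time: 16.85
position: [0.5235, -0.0228, 0.2402]
ee_rot: [-0.001, 1.0, -0.0, 0.001]
contact_force: [9.0, 7.3, -0.2]
gripper_width: 0.0297
finger_force: 27.1
```

Request:
play_rows(
  linear=[
    [0.08,0.072,0],
    [0.105,0.026,0],
    [0.105,-0.028,0],
    [0.079,-0.074,0],
    [0.033,-0.103,0],
    [-0.019,-0.107,0],
    [-0.068,-0.084,0],
    [-0.1,-0.042,0],
  ],
  rotation=[
    [0,0,0],
    [0,0,0],
    [0,0,0],
    [0,0,0],
    [0,0,0],
    [0,0,0],
    [0,0,0],
    [0,0,0],
  ],
  jaw=[-1,-1,-1,-1,-1,-1,-1,-1],
)

```text
time: 17.85
position: [0.5769, 0.0626, 0.2401]
ee_rot: [0.001, 1.0, 0.001, -0.0]
contact_force: [-0.8, -6.1, 6.8]
gripper_width: 0.0297
finger_force: 27.6
```

```bash
python3 - <<'E'
from h import *
from calls import *
_,r,im=lug("side",4); save(im,"s10.png"); print("pred",1358-1080)
plan([28.5]*8)
E
```

```text
t 17.85 side lug deg (tester frame),score,dark: [(311.7, 91, 41), (260.9, 71, 89), (287.9, 54, 35), (174.9, 40, 154)]
pred 278
ph 3189.6
[[-0.108, 0.011, 0], [-0.089, 0.062, 0], [-0.049, 0.096, 0], [0.002, 0.108, 0], [0.054, 0.094, 0], [0.092, 0.057, 0], [0.108, 0.006, 0], [0.098, -0.046, 0]]
```

Request:
play_rows(
  linear=[
    [-0.108,0.011,0],
    [-0.089,0.062,0],
    [-0.049,0.096,0],
    [0.002,0.108,0],
    [0.054,0.094,0],
    [0.092,0.057,0],
    [0.108,0.006,0],
    [0.098,-0.046,0],
  ],
  rotation=[
    [0,0,0],
    [0,0,0],
    [0,0,0],
    [0,0,0],
    [0,0,0],
    [0,0,0],
    [0,0,0],
    [0,0,0],
  ],
  jaw=[-1,-1,-1,-1,-1,-1,-1,-1],
)

```text
time: 18.9
position: [0.6043, -0.0358, 0.2402]
ee_rot: [0.0, 1.0, -0.001, -0.001]
contact_force: [-3.7, 3.2, 9.3]
gripper_width: 0.0295
finger_force: 27.8
```

```bash
cat >> calls.py <<'E'
meas+=[n,n]
calls+=[([28.5]*8,0.05)]
E
python3 - <<'E'
from h import *
from calls import *
_,r,im=lug("side",4); save(im,"s11.png"); print("pred",40)
P=fit(calls,meas+[min([x[0] for x in r[:3]],key=lambda a:abs(a-40))+1440])
plan([28.5]*8)
E
```

```text
t 18.90 side lug deg (tester frame),score,dark: [(45.3, 90, 31), (288.7, 78, 30), (261.0, 62, 77), (313.0, 37, 159)]
pred 40
fit J Tf k [0.0423 0.0384 0.0289] pred [[10.63, 0.6], [62.72, 1.16], [138.32, 1.41], [237.82, 1.99], [361.69, 2.21], [494.41, 2.31], [626.57, 2.22], [754.17, 2.24], [880.31, 2.09], [999.77, 2.08], [1119.76, 2.02], [1239.51, 2.06], [1360.16, 2.14], [1484.47, 2.11]]
ph 3417.6
[[0.064, -0.088, 0], [0.015, -0.107, 0], [-0.039, -0.102, 0], [-0.082, -0.07, 0], [-0.106, -0.023, 0], [-0.104, 0.031, 0], [-0.077, 0.076, 0], [-0.031, 0.104, 0]]
```

```bash
cat >> calls.py <<'E'
meas+=[1485]
E
python3 - <<'E'
from h import *
from calls import *
P=[.0423,.0384,.0289]
for a in ([0]*8,[14,0,0,0,0,0,0,0],[20,10,0,0,0,0,0,0]): print(a,sim(P,calls+[(a,0),([0]*8,0)])[0][-2:])
s=cmd0(); p0=np.array(s["p"])-.25*np.array([sum([.064,.015,-.039,-.082,-.106,-.104,-.077,-.031]),-sum([-.088,-.107,-.102,-.07,-.023,.031,.076,.104])]); s["prev"]=p0.tolist(); print(p0)
json.dump(s,open("cmd.json","w")); redo([10,0,0,0,0,0,0,0])
E
```

```text
[0, 0, 0, 0, 0, 0, 0, 0] [[1.54806954e+03 2.48364837e-01]
 [1.54972634e+03 0.00000000e+00]]
[14, 0, 0, 0, 0, 0, 0, 0] [[1.55433082e+03 3.25461390e-01]
 [1.55708058e+03 0.00000000e+00]]
[20, 10, 0, 0, 0, 0, 0, 0] [[1.56107193e+03 4.19567353e-01]
 [1.56545601e+03 0.00000000e+00]]
[ 0.6047 -0.0352]
ph 3199.6
[[0.028, -0.027, 0], [-0.0, -0.0, 0], [-0.0, -0.0, 0], [-0.0, -0.0, 0], [-0.0, -0.0, 0], [-0.0, -0.0, 0], [-0.0, -0.0, 0], [-0.0, -0.0, 0]]
```

```bash
python3 - <<'E'
from h import *
from calls import *
P=[.0423,.0384,.0289]
for a in ([-10,-16,-16,-16,-8,0,0,0],[-10,-20,-20,-20,-10,0,0,0],[-10,-20,-24,-24,-20,-10,0,0]): print(a,sim(P,calls+[(a,0),([0]*8,0)])[0][-2:])
redo([-10,-20,-20,-20,-10,0,0,0])
E
```

```text
[-10, -16, -16, -16, -8, 0, 0, 0] [[1525.84679151    0.        ]
 [1525.84679151    0.        ]]
[-10, -20, -20, -20, -10, 0, 0, 0] [[1523.0544506    0.       ]
 [1523.0544506    0.       ]]
[-10, -20, -24, -24, -20, -10, 0, 0] [[1521.06695787    0.        ]
 [1521.06695787    0.        ]]
ph 3109.6
[[-0.059, 0.048, 0], [-0.072, 0.026, 0], [-0.077, -0.001, 0], [-0.071, -0.026, 0], [-0.032, -0.022, 0], [0.0, -0.0, 0], [0.0, -0.0, 0], [0.0, -0.0, 0]]
```

```bash
python3 - <<'E'
from h import *
s=cmd0(); s["prev"]=[.6047,-.0352]; json.dump(s,open("cmd.json","w")); redo([-10,-16,-16,-16,-8,0,0,0])
E
```

```text
ph 3123.6
[[-0.031, 0.021, 0], [-0.057, 0.023, 0], [-0.061, 0.006, 0], [-0.06, -0.011, 0], [-0.029, -0.012, 0], [0.0, 0.0, 0], [0.0, 0.0, 0], [0.0, 0.0, 0]]
```

Request:
play_rows(
  linear=[
    [-0.031,0.021,0],
    [-0.057,0.023,0],
    [-0.061,0.006,0],
    [-0.06,-0.011,0],
    [-0.029,-0.012,0],
    [0,0,0],
    [0,0,0],
    [0,0,0],
  ],
  rotation=[
    [0,0,0],
    [0,0,0],
    [0,0,0],
    [0,0,0],
    [0,0,0],
    [0,0,0],
    [0,0,0],
    [0,0,0],
  ],
  jaw=[-1,-1,-1,-1,-1,-1,-1,-1],
)

```text
time: 19.95
position: [0.544, -0.0412, 0.2402]
ee_rot: [-0.001, 1.0, -0.0, -0.0]
contact_force: [1.2, 3.4, 5.4]
gripper_width: 0.0293
finger_force: 27.6
```

```bash
python3 - <<'E'
from h import *
lug("side",4); _,_,im=lug("side",2);lug("top",4)
cv2.imwrite("pics/s12.png",cv2.resize(im["pixels"][190:300,250:380,::-1],None,fx=5,fy=5,interpolation=cv2.INTER_CUBIC))
E
```

```text
t 19.95 side lug deg (tester frame),score,dark: [(76.7, 84, 30), (250.4, 64, 50), (289.1, 53, 128), (221.7, 35, 153)]
t 20.00 side lug deg (tester frame),score,dark: [(76.7, 83, 31), (250.4, 65, 50)]
t 20.05 top lug deg (tester frame),score,dark: [(76.1, 167, 47), (167.8, 81, 83), (281.2, 79, 76), (225.5, 78, 85)]
```

View pics/s12.png

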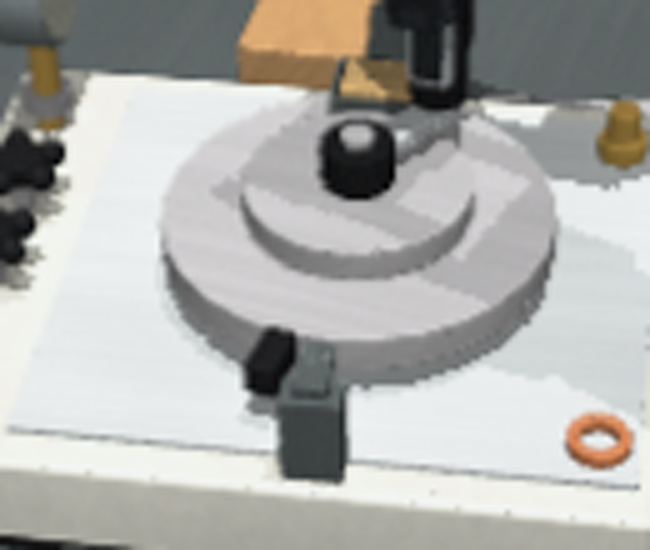

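```bash
python3 - <<'E'
from h import *
for P in ([.0423,.0384,.0289],[.03,.045,.03]):
  for a in ([10,20,24,24,12,0,0,0],[10,20,24,24,24,12,0,0],[10,20,24,24,24,24,12,0]): print(a,sim(P,[(a,0),([0]*8,0)])[0][-2:].round(2).tolist())
plan([10,20,24,24,24,12,0,0])
E
```

```text
[10, 20, 24, 24, 12, 0, 0, 0] [[11.43, 0.0], [11.43, 0.0]]
[10, 20, 24, 24, 24, 12, 0, 0] [[16.73, 0.21], [17.95, 0.0]]
[10, 20, 24, 24, 24, 24, 12, 0] [[20.44, 0.45], [25.32, 0.0]]
[10, 20, 24, 24, 12, 0, 0, 0] [[12.17, 0.0], [12.17, 0.0]]
[10, 20, 24, 24, 24, 12, 0, 0] [[18.87, 0.11], [19.06, 0.0]]
[10, 20, 24, 24, 24, 24, 12, 0] [[24.06, 0.42], [26.75, 0.0]]
ph 3237.6
[[0.036, 0.014, 0], [0.076, 0.009, 0], [0.088, -0.025, 0], [0.07, -0.058, 0], [0.041, -0.082, 0], [0.007, -0.046, 0], [-0.0, 0.0, 0], [-0.0, 0.0, 0]]
```

Request:
play_rows(
  linear=[
    [0.036,0.014,0],
    [0.076,0.009,0],
    [0.088,-0.025,0],
    [0.07,-0.058,0],
    [0.025,-0.039,0],
    [0,0,0],
    [0,0,0],
    [0,0,0],
  ],
  rotation=[
    [0,0,0],
    [0,0,0],
    [0,0,0],
    [0,0,0],
    [0,0,0],
    [0,0,0],
    [0,0,0],
    [0,0,0],
  ],
  jaw=[-1,-1,-1,-1,-1,-1,-1,-1],
)

```text
time: 21.1
position: [0.6185, -0.0181, 0.2403]
ee_rot: [0.0, 1.0, -0.0, 0.0]
contact_force: [2.7, -0.9, 5.9]
gripper_width: 0.0293
finger_force: 27.4
```

```bash
python3 - <<'E'
from h import *
lug("top",4); _,_,im=lug("side",2);_,_,t=lug("top",4)
a=cv2.resize(im["pixels"][225:290,280:360,::-1],(400,325),interpolation=cv2.INTER_CUBIC);b=cv2.resize(t["pixels"][215:280,270:350,::-1],(400,325),interpolation=cv2.INTER_CUBIC)
cv2.imwrite("pics/s13.png",np.hstack([a,b]))
E
```

```text
t 21.10 top lug deg (tester frame),score,dark: [(93.0, 157, 57), (3.1, 73, 100), (216.4, 51, 107), (142.8, 44, 134)]
t 21.15 side lug deg (tester frame),score,dark: [(93.4, 74, 46), (305.2, 59, 35)]
t 21.20 top lug deg (tester frame),score,dark: [(93.0, 157, 58), (3.0, 73, 100), (216.4, 52, 107), (142.8, 44, 134)]
```

View pics/s13.png

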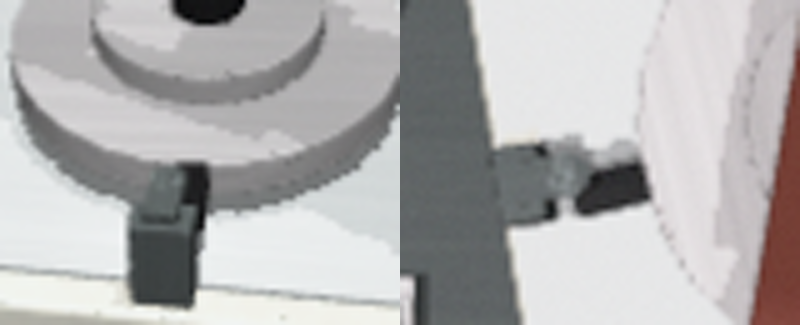

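```bash
python3 - <<'E'
from h import *
t=get_image("top")
a=cv2.imread("pics/top0.png"); hsv=a.max(2)
# housing edges: white->dark transitions at z=.064
def edge(rows,lo,hi,first):
    P=[]
    for v in rows:
        u=np.arange(lo,hi); m=np.where(hsv[v,lo:hi]>190)[0]
        if len(m): P.append(onz(t,(u[m[0]]-.5) if first else u[m[-1]]+.5,v,.064)[:2])
    P=np.array(P); d=P-np.median(P,0); l=cv2.fitLine(P.astype(np.float32),cv2.DIST_HUBER,0,1e-3,1e-3).ravel(); return np.degrees(np.arctan(l[1]/l[0])),l[2:]
print("left",edge(list(range(170,235))+list(range(265,320)),255,340,True)); 
print("right",edge(list(range(150,210))+list(range(245,300)),420,470,False))
b=boxes_of("shoe","top"); print(b and b[0]["rect"])
p=onz(t,413,233,.13)[:2]-C; print("shoe",np.degrees(np.arctan2(p[1],p[0]))-10.7,np.hypot(*p))
print(hsv[240:258,294:322])
for A in(86,88,90,92): 
  w=np.radians(A)+YAW; print(A,proj(t,[C[0]+.118*np.cos(w),C[1]+.118*np.sin(w),.115]).round(1),proj(t,[C[0]+.130*np.cos(w),C[1]+.130*np.sin(w),.115]).round(1))
print(t["pixels"].max(2)[238:262,298:324])
E
```

```text
left (np.float32(10.717321), array([0.56969607, 0.16711424], dtype=float32))
right (np.float32(10.697497), array([ 0.6504229 , -0.13779214], dtype=float32))
[230.8, 201.3, 261.4, 227.7]
shoe -92.87512753655747 0.08136255891343051
[[209 208 206 207 208 209 207 210 207 208 207 207 207 209 210 205 207 207
  207 209 206 207 208 197 186 201 199 200]
 [204 205 204 205 208 210 207 208 200 189 188 188 196 207 207 207 208 207
  208 207 208 208 206 195 188 202 202 198]
 [206 199 193 198 182 181 186 188 177 156 158 154 176 207 208 208 209 207
  201 188 187 188 195 196 184 199 201 201]
 [168 155 144 145 113 129 148 143 141 142 142 142 168 208 210 208 207 200
  179 157 157 156 169 182 183 200 198 197]
 [ 84  90  80  46  58 108 133 121 122 119 122 120 145 179 184 189 191 179
  160 156 156 156 156 162 182 197 196 198]
 [ 92  95  87  57  27  72 110 117 117 113 112 116 118 121 137 158 161 159
  156 158 159 159 157 159 177 200 200 201]
 [ 89  86  86  78  68  76  99 114 113 105 101 102 108 119 137 160 161 157
  158 158 157 155 156 158 178 202 203 205]
 [ 89  84  89  93  93  94 103 116 112 107 102  94  
[... 3277 characters left out ...]
49  46  51
   73  89 123 158 185 224 223 223]
 [ 96  50  27 114 181 183 155  73  55  51  50  47  44  49  72  87 122 164
  173 184 207 225 210 207 217 223]
 [ 98  58  29 106 184 201 168 121  61  50  72 105 138 164 174 184 206 231
  231 230 231 233 220 191 208 224]
 [ 77  49  62 140 211 224 210 195 169 164 174 193 220 232 232 231 230 232
  231 231 231 231 226 218 223 223]
 [143 164 175 208 231 231 232 231 231 231 231 232 231 231 232 232 231 232
  231 232 232 231 232 225 213 219]
 [222 232 230 231 231 232 231 231 230 231 231 231 231 231 232 231 232 231
  232 231 232 232 230 219 193 215]
 [231 231 231 230 231 232 231 230 232 232 231 231 231 231 232 232 232 232
  231 231 231 232 232 222 204 210]]
```

The lug rests about 7 mm from the pointer tip (93° in both cameras, with the pointer at about 90°), inside the 15 mm tolerance. I'll release and rise.

Request:
play_rows(
  linear=[
    [0,0,0],
    [0,0,0],
    [0,0,0],
    [0,0,0],
    [0,0,-0.1],
    [0,0,-0.2],
    [0,0,-0.2],
    [0,0,-0.2],
  ],
  rotation=[
    [0,0,0],
    [0,0,0],
    [0,0,0],
    [0,0,0],
    [0,0,0],
    [0,0,0],
    [0,0,0],
    [0,0,0],
  ],
  jaw=[0,1,1,1,1,1,1,1],
)

```text
time: 22.35
position: [0.6189, -0.0173, 0.4163]
ee_rot: [-0.0, 1.0, -0.0, -0.0]
contact_force: [1.5, -1.5, -0.2]
gripper_width: 0.0852
finger_force: 0.0
```

Request:
play_rows(
  linear=[
    [-0.15,-0.1,0],
    [-0.2,-0.1,0],
    [-0.2,-0.1,0],
    [-0.1,0,0],
    [0,0,0],
    [0,0,0],
  ],
  rotation=[
    [0,0,0],
    [0,0,0],
    [0,0,0],
    [0,0,0],
    [0,0,0],
    [0,0,0],
  ],
  jaw=[1,1,1,1,1,1],
)

```text
time: 23.1
position: [0.4573, 0.0575, 0.4151]
ee_rot: [0.0, 1.0, -0.0, 0.001]
contact_force: [-0.3, -0.8, -0.2]
gripper_width: 0.0854
finger_force: 0.0
```

```bash
python3 - <<'E'
from h import *
s=sense(); print(s["position"],s["contact_force"],s["gripper_width"])
lug("top",2); _,_,im=lug("side",2); lug("top",2)
cv2.imwrite("pics/s14.png",im["pixels"][:,:,::-1])
E
```

```text
[0.45725732 0.05751653 0.41514314] [-0.26102341 -0.76867703 -0.19876296] 0.08543240226379627
t 23.10 top lug deg (tester frame),score,dark: [(92.8, 157, 52), (271.1, 84, 99)]
t 23.15 side lug deg (tester frame),score,dark: [(303.2, 104, 24), (261.7, 82, 80)]
t 23.20 top lug deg (tester frame),score,dark: [(92.8, 157, 52), (271.2, 83, 99)]
```

View pics/s14.png

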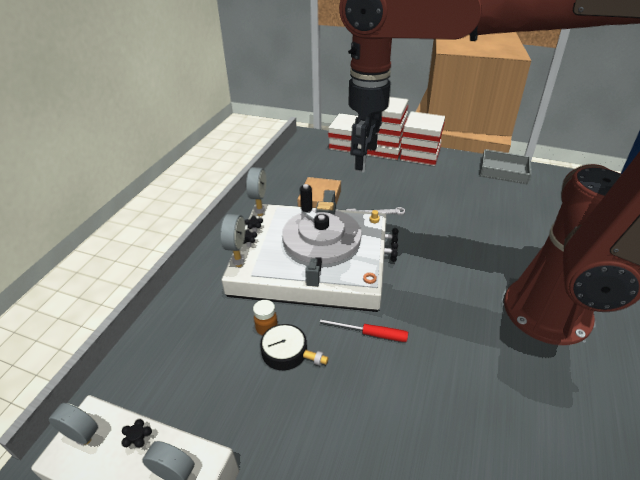

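The arm is clear, the stack is steady with the lug at the pointer (315,268), and the shoe and bystanders look unmoved.

```bash
python3 -c "
from bench import *
print(sign_off())"
```

```text
the job is handed in; nothing more can be done
None
```

I handed the job in at about 23 s. By camera fits, the stack ran at roughly 2.0–2.3 rad/s (19–22 turns a minute) for about 8 s, never nearing 30. It now stands still with the lug about 7 mm from the pointer, handle released, arm clear, and shoe and bystanders apparently unmoved. The verdict was not shown to me.

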